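# Seat a tile in the painting jig and snap the toggle clamp shut

## Robot

A 6-joint arm with a two-finger parallel gripper is mounted at the origin on the work surface. World frame = base frame: x ahead of the robot, y to its left, z up, the work surface at z = 0. Lengths are in m, angles in rad, forces in N, time in s.
With the tool pointing down it reaches from about 0.4 to 0.825 m from the base axis. Payload 7 kg.
Tool frame: the origin (TCP) lies between the finger pads; the fingertips stand tips_ahead ahead of it and the grasp point (between the pads) lies 11 mm behind it (tips_ahead is the distance from the TCP to the fingertips, in m); z points along the fingers, y is the line along which they close (so a half turn about z gives the same grasp; the last joint's range is limited). The gripper opens to 85 mm and grips with 20 to 120 N. Pads are 22 mm wide; open, the fingers measure 114 mm over their backs; the gripper's body (76 mm by 85 mm) begins 54 mm behind the grasp point. The pads swing forward as they close: fully open they stand 13 mm farther back than shut.
Start: joints at [1.548, 0.359, 0.012, 0, -1.224, -0.288], TCP at [0.206, 0.643, 0.239] pointing down, gripper open.
Joint ranges: [-3.07, 3.07], [-1.43, 2.12], [-1.02, 1.25], [-3.03, 1.67], [-3.05, -0], [-3.03, 3.03]. Speed limits (rad/s): [2.39, 2.39, 3.01, 3.14, 3.14, 3.14].

## Interface

Orientations are given as a unit quaternion [x, y, z, w].
In Python, from rig import * gives the robot as it stands.
- The arm moves only by the tool servo_tool, never from a script. Its arguments are lists of equal length, an entry for each row: "offset": the shift along the tool's x, y, z in mm, a list of three; "delta_rot": the turn, a rotation vector about the tool's x, y, z in degrees, a list of three; "claw": the closure, from -1 (fully open) to 1 (shut). In form: {"offset": [[tx, ty, tz], ...], "delta_rot": [[rx, ry, rz], ...], "claw": [claw, ...]}. A call has exactly 10 rows; each row is the pose to reach, as a shift and turn from the pose commanded when the call began, along the tool's axes at that moment; what a row does not reach only later rows make up. A row lasts 1/8 s, in which the tool goes at most 62.5 mm and 10.7 degrees, less where a joint would pass 70% of its speed; a pose out of reach is approached as far as the arm can. A call with a gripper value outside its range is refused whole. The fingers move at their own pace and stop on an object; "force" is the grip in N (left out, the last holds). Time passes only in rows, so rows that repeat a pose let the fingers close, or fill a call up. It gives the time, the measured TCP pose, the force, the opening and the grip force at its end, in the units of the state.
- read_state(): the state, without advancing time (a new reading comes with each control period).
- grab_frame(name): name is "scene" or "top"; returns a dict with "img" (480x640x3 uint8, blue, green, red), "z_map" (480x640 float32, m along the optical axis (not along the pixel's ray), 0 where there is no reading), "K" (3x3 intrinsics, pixels), "R" (3x3) and "t" (3): a world point X has camera coordinates R X + t. Camera axes: x right, y down, z forward; pixel columns grow to the right and rows downward; lengths in m; the calibration is good to about 2 mm. A picture is of the moment at which its call begins.
- hand_in(): hands the job in; it is judged then, once.
The state is a dict: "time_s": time; "qpos": joint angles; "joint_velocities": joint speeds; "effort": joint torques, N m; "eef_pos": TCP position; "tool_rot": TCP orientation; "contact_force": force on the tool from outside, world axes, zero at the start; "moment": the same for the moment, N m; "finger_gap": finger opening in m; "grip_force": force on a finger pad.
Only numpy, scipy, OpenCV 4.12 (cv2) and the standard library are available. Lean on these libraries where they do the work, as an engineer would, in place of code of your own. Each camera call takes 0.05 s, during which the arm holds its last target. There are 200 camera calls.

## Task

Get the decorated tile ready for painting: push it along the jig's channel until it sits fully home, flush against the end stop, while the clamp is still open. Then push the clamp's upright handle over, away from the tile, past its dead point until it snaps into lock and its rubber pad holds the tile down. Only push with the fingers: do not lift the tile or disturb the bowl, jar and brush, and finish clear of everything.

Things in the scene. Friction and masses are not known exactly. Their poses are not given: they have to be found in the camera images.
- jig: Plywood board 360 x 170 x 18 mm fixed on the table; origin: centre of its underside; its +x is the way the tile is pushed and the handle swings over; z up. On it two wooden rails, 8 mm high, run along x from -148 to +62 mm, inner faces at y = +-59 mm (channel open at the -x end). The end stop, 10 mm high, has its face at x = +50 mm. A steel toggle clamp stands behind it, x = 62 to 152 mm.
- home (a point): Where the centre of the tile's underside must lie when it is home: on the board's upper surface (18 mm above the table), jig x = -5 mm, y = 0. Its axes are parallel to the jig's.
- tile: Loose white ceramic tile with green painted lines, 110 x 110 x 10 mm, about 0.3 kg, lying flat on the board between the rails; origin at the centre of its underside. It starts 25 to 60 mm short of home, towards the jig's -x end.
- handle (a joint): Clamp handle angle: 0 = open (leaning 0.1 rad from upright towards the tile, jig -x); grows as it swings to jig +x and down; 1.25 = locked, at its stop, 1.15 rad beyond upright. Spring-loaded: short of the dead point (0.65 to 0.75, where it can just balance) it returns to 0; past it it snaps to 1.25 by itself and stays. Resists with about 5 N at the grip at first, falling to nothing at the dead point.
- hinge (a point): Hinge axis of the handle, parallel to the jig's y, 54 mm above the table at jig x = +95 mm, y = 0.
- grip (a point): A point in the handle's black grip, on its centre line, 105 mm from the hinge; moves with the handle. The grip is a flat bar 28 mm wide (along jig y) and 16 mm thick, from 60 to 135 mm from the hinge.
- holddown: Steel hold-down arm, 16 mm wide, 80 mm long, hinged at jig x = +75 mm, 48 mm above the table (its origin), reaching to jig -x. Linked to the handle: raised 0.9 rad when open (its end then about 110 mm above the table, at jig x = +15 to +30 mm), level over the tile when locked.
- pad: Sprung black rubber pad, 22 mm across, under the end of the hold-down arm; raised when open; when locked it presses on the tile's top with about 4 N. Origin 12 mm above its foot.
- bowl: Bystander: small green bowl, 110 mm across, 62 mm high, beside the jig; origin at the centre of its underside.
- jar: Bystander: closed glass jar, 60 mm across, 85 mm high, beside the jig; origin at the centre of its underside.
- brush: Bystander: flat paint brush 190 mm long lying on the table beside the jig, on the robot's side; its length is along its x axis.
Mind the look-alikes: they are no part of the job. There is more than one size of the tile; the job needs the middle-sized.

How it is judged:
By the outcome, as a careful person would: the job done as asked, in the order asked, and still so for the second after the job is handed in, with the robot touching nothing.
It also fails if it takes over 54 s, if anything falls off the work surface, if the arm or the gripper's body presses on something with over 40 N, if the wrist force passes 120 N, or if a joint passes its speed limit or range.

## Working session

There is one attempt and no reset: what is moved stays moved. The work goes in short steps, Python scripts to look and compute and a tool call to move; the robot and the scene stay as the last step left them, time stands still between calls to the robot, and variables do not carry over. Pictures are saved under pics/ and viewed, at most 10 in all, crops included, and the job is handed in when it is done.

Besides the shell and the picture viewer there is one more tool, called after "Call:" as name(argument=value, ...) on one line, values as JSON. servo_tool: Moves the arm, as the interface text tells. Its arguments: {"type":"object","properties":{"offset":{"type":"array"},"delta_rot":{"type":"array"},"claw":{"type":"array"},"force":{"type":"number"}},"required":["offset","delta_rot","claw"]}

```bash
mkdir -p pics; python3 - <<'E'
from rig import *
import cv2,numpy as np
s=read_state();print({k:np.round(v,3) for k,v in s.items()})
for n in("scene","top"):
    f=grab_frame(n);cv2.imwrite(f"pics/{n}0.png",f["img"]);np.savez(f"{n}0.npz",**f);print(n,np.round(-f["R"].T@f["t"],3),np.round(f["R"],2).tolist(),f["K"][0])
E
```

```text
{'time_s': np.float64(0.0), 'qpos': array([ 1.548,  0.359,  0.011, -0.   , -1.224, -0.288]), 'joint_velocities': array([-0.   , -0.001,  0.001,  0.   , -0.   , -0.   ]), 'effort': array([-0.0000e+00, -5.8332e+01,  2.9342e+01,  6.9370e+00, -6.0000e-03,
        0.0000e+00]), 'eef_pos': array([0.206, 0.642, 0.238]), 'tool_rot': array([ 0.988, -0.155, -0.   ,  0.001]), 'contact_force': array([-0.553, -0.439,  0.327]), 'moment': array([-0.01 ,  0.007,  0.038]), 'grip_force': np.float64(0.0), 'finger_gap': np.float64(0.086)}
scene [ 1.211 -0.629  0.654] [[0.65, 0.76, -0.01], [0.4, -0.35, -0.85], [-0.65, 0.55, -0.53]] [522.10612353   0.         310.32867836]
top [ 0.424 -0.088  1.117] [[-0.02, -1.0, -0.01], [-0.99, 0.02, -0.13], [0.13, 0.0, -0.99]] [569.08831287   0.         325.81331534]
```

View pics/scene0.png

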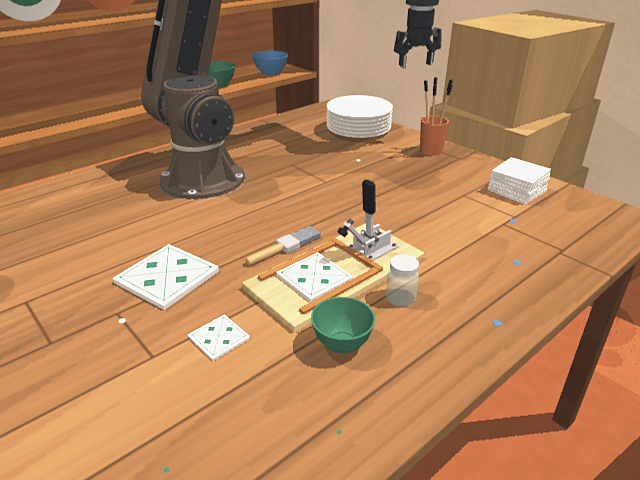

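View pics/top0.png

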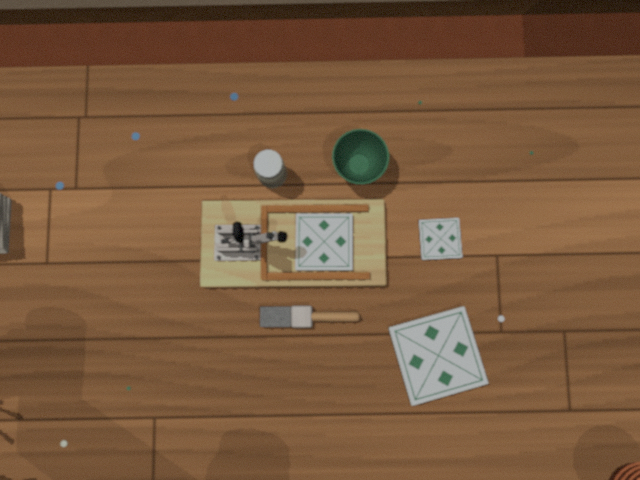

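Tile candidates in the top view are the large one (438,356), the small one (440,239), and the one at (325,241) in the channel. The one in the channel is middle-sized and lies between the rails, so it fits the description. The brush is at (310,317), the bowl at (361,157), the jar at (268,163) and the clamp handle at about (238,232). Jig +x points to image left, which is world +y.

```bash
cat > h.py <<'E'
import numpy as np,cv2
def ray(f,uv,z):
    uv=np.atleast_2d(uv).astype(float);d=(np.linalg.inv(f["K"])@np.c_[uv,np.ones(len(uv))].T).T@f["R"]
    c=-f["R"].T@f["t"];return c+d*((z-c[2])/d[:,2])[:,None]
def proj(f,X):
    p=(np.atleast_2d(X)@f["R"].T+f["t"])@f["K"].T;return p[:,:2]/p[:,2:]
def tile(f,box=None):
    hsv=cv2.cvtColor(f["img"],cv2.COLOR_BGR2HSV);m=((hsv[...,1]<60)&(hsv[...,2]>130)).astype(np.uint8)
    m=cv2.morphologyEx(m,cv2.MORPH_CLOSE,np.ones((5,5)))
    out=[]
    for c in cv2.findContours(m,0,2)[0]:
        if cv2.contourArea(c)<900: continue
        out.append(cv2.minAreaRect(ray(f,c[:,0],.028)[:,:2].astype(np.float32)))
    return out
E
python3 - <<'E'
from h import *
f=dict(np.load("top0.npz"));img=f["img"];hsv=cv2.cvtColor(img,cv2.COLOR_BGR2HSV)
for p in[(378,240),(215,275),(210,210),(320,208),(325,218),(500,240),(330,317)]:print(p,hsv[p[1],p[0]])
for r in tile(f):print("white",np.round(r[0],4),np.round(r[1],4),round(r[2],2))
m=((hsv[...,0]>17)&(hsv[...,0]<30)&(hsv[...,1]>70)&(hsv[...,2]>120)).astype(np.uint8);m[295:]=0;m[:195]=0;m[:,:195]=0;m[:,392:]=0
m=cv2.morphologyEx(m,cv2.MORPH_OPEN,np.ones((3,3)))
pts=np.argwhere(m)[:,::-1]
r=cv2.minAreaRect(ray(f,pts,.018)[:,:2].astype(np.float32));print("board",r,np.round(cv2.boxPoints(r),4).tolist())
for n,box in(("top",(190,190,400,300)),):
    cv2.imwrite("pics/crop1.png",cv2.resize(img[190:300,190:400],None,fx=3.8,fy=3.8,interpolation=cv2.INTER_CUBIC))
# world points from depth near clamp
for n in("top","scene"):
    g=dict(np.load(n+"0.npz"));u,v=np.meshgrid(np.arange(640),np.arange(480));z=g["z_map"]
    X=((np.linalg.inv(g["K"])@np.stack([u*z,v*z,z]).reshape(3,-1)).T-g["t"])@g["R"]
    V=g["img"].max(2).ravel();ok=(z.ravel()>0)&(V<45)&(X[:,2]>.09)&(X[:,2]<.25)&(abs(X[:,0]-.42)<.15)&(X[:,1]>-.15)&(X[:,1]<.35)
    P=X[ok];print(n,len(P),P.min(0).round(3),P.max(0).round(3))
    top=P[P[:,2]>.12]; print("grip", top.mean(0).round(4),top.min(0).round(3),top.max(0).round(3))
E
```

```text
(378, 240) [ 22  76 171]
(215, 275) [ 24  77 170]
(210, 210) [ 22  83 170]
(320, 208) [ 14 146 147]
(325, 218) [ 75   9 169]
(500, 240) [ 15 129 142]
(330, 317) [ 17 106 163]
white [ 0.353  -0.2912] [0.1514 0.1518] 14.71
white [ 0.5739 -0.3049] [0.08   0.0804] 2.13
white [ 0.5722 -0.0794] [0.112  0.1111] 88.9
board ((0.5734661221504211, -0.01981772482395172), (0.36075085401535034, 0.1703251749277115), 89.45690155029297) [[0.48660001158714294, -0.19939999282360077], [0.6568999886512756, -0.20100000500679016], [0.6603000164031982, 0.15970000624656677], [0.49000000953674316, 0.16140000522136688]]
top 102 [ 0.56  -0.012  0.1  ] [0.57  0.068 0.192]
grip [0.5637 0.0613 0.1749] [0.56  0.055 0.124] [0.57  0.068 0.192]
scene 42 [ 0.565 -0.011  0.097] [0.57  0.062 0.184]
grip [0.5676 0.0584 0.1512] [0.565 0.055 0.121] [0.57  0.062 0.184]
```

View pics/crop1.png

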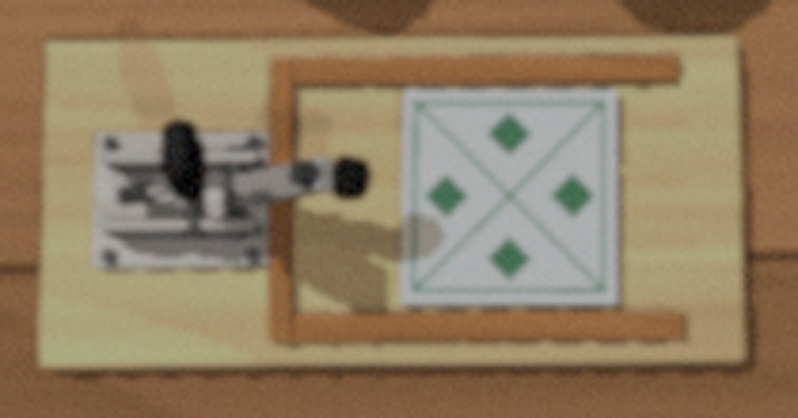

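The enlarged crop confirms the middle-sized tile in the channel (crop 510,195), short of the stop (crop 283,200). The jig's +x is very nearly world +y.

```bash
cat >> h.py <<'E'
from scipy.spatial.transform import Rotation as Ro
O=np.array([.5735,-.0198,0]);A=np.deg2rad(89.46)
ex=np.array([np.cos(A),np.sin(A),0]);ey=np.array([-ex[1],ex[0],0])
RT=np.c_[-ex,ey,[0,0,-1]]   # tool x=-jig x, y=jig y, z down
def J(x,y,z):return O+ex*x+ey*y+np.array([0,0,z])
def go(s,X):
    R=Ro.from_quat(s["tool_rot"]);return np.round(R.inv().apply(X-s["eef_pos"])*1e3,1),np.round((R.inv()*Ro.from_matrix(RT)).as_rotvec(degrees=True),1)
def jig(p):
    d=np.asarray(p)-O;return np.round([d@ex*1e3,d@ey*1e3,d[2]*1e3],1)
E
python3 - <<'E'
import rig
from rig import *
from h import *
print([ (k,getattr(rig,k)) for k in dir(rig) if "tip" in k.lower()],[k for k in dir(rig) if k[0]!='_'])
s=read_state()
print(go(s,J(-.155,0,.26)), np.linalg.det(RT))
f=dict(np.load("top0.npz"))
for r in tile(f):print(jig([*r[0],.018]))
E
```

```text
[('tips_ahead', 0.008)] ['PlanningError', 'grab_frame', 'hand_in', 'read_state', 'tips_ahead']
(array([598.1, 666.1, -20.4]), array([ 0.1, -0.1, 72.7])) 1.0
[-273.4  217.9   18. ]
[-285.    -3.1   18. ]
[-59.6   0.7  18. ]
```

Call:
servo_tool(offset=[[20, 22, -20], [60, 66, -40], [100, 111, -50], [140, 156, -50], [180, 200, -50], [220, 245, -50], [260, 290, -50], [300, 335, -50], [345, 384, -50], [390, 434, -50]], delta_rot=[[0, 0, 5], [0, 0, 12], [0, 0, 20], [0, 0, 28], [0, 0, 36], [0, 0, 44], [0, 0, 52], [0, 0, 60], [0, 0, 67], [0, 0, 72.7]], claw=[1, 1, 1, 1, 1, 1, 1, 1, 1, 1])

```text
time_s: 1.35
eef_pos: [0.4417, 0.1163, 0.2894]
tool_rot: [-0.703, 0.711, 0.0, 0.0]
contact_force: [0.9, 0.7, 0.4]
finger_gap: 0.0001
grip_force: 0.0
```

```bash
python3 - <<'E'
from rig import *
from h import *
s=read_state();print(s["time_s"],jig(s["eef_pos"]),s["finger_gap"],go(s,J(-.155,0,.10)))
E
```

```text
1.35 [134.8 133.1 289.4] 7.641121982725275e-05 (array([ 289.6, -133.8,  189.3]), array([-0. ,  0. , -0.1]))
```

Call:
servo_tool(offset=[[30, -14, 0], [78, -36, 0], [128, -59, 0], [178, -82, 0], [228, -105, 20], [268, -124, 60], [285, -132, 110], [290, -134, 150], [290, -134, 180], [290, -134, 190]], delta_rot=[[0, 0, 0], [0, 0, 0], [0, 0, 0], [0, 0, 0], [0, 0, 0], [0, 0, 0], [0, 0, 0], [0, 0, 0], [0, 0, 0], [0, 0, 0]], claw=[1, 1, 1, 1, 1, 1, 1, 1, 1, 1])

```text
time_s: 2.6
eef_pos: [0.5714, -0.1731, 0.097]
tool_rot: [-0.704, 0.71, 0.001, -0.001]
contact_force: [0.4, -0.3, 0.0]
finger_gap: -0.0002
grip_force: 0.0
```

```bash
python3 - <<'E'
from rig import *
from h import *
s=read_state();print(s["time_s"],jig(s["eef_pos"]),s["contact_force"],go(s,J(-.150,0,.0295)))
f=grab_frame("scene");cv2.imwrite("pics/s1.png",cv2.resize(f["img"][130:350,180:460],None,fx=2.8,fy=2.7))
E
```

```text
2.6 [-153.3    0.6   97. ] [ 0.36247112 -0.32112226  0.00950391] (array([-3.3, -0.9, 67.5]), array([0.2, 0. , 0. ]))
```

View pics/s1.png

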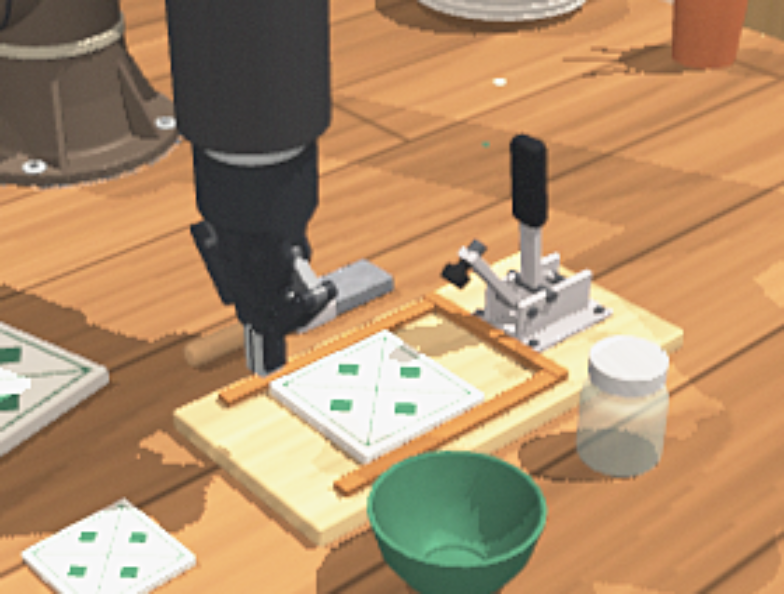

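The gripper is over the channel behind the tile (crop 265,370), with the clamp open and everything clear.

Call:
servo_tool(offset=[[0, 0, 15], [0, 0, 35], [0, 0, 50], [0, 0, 60], [0, 0, 65], [0, 0, 67], [0, 0, 68], [0, 0, 68], [0, 0, 68], [0, 0, 68]], delta_rot=[[0, 0, 0], [0, 0, 0], [0, 0, 0], [0, 0, 0], [0, 0, 0], [0, 0, 0], [0, 0, 0], [0, 0, 0], [0, 0, 0], [0, 0, 0]], claw=[1, 1, 1, 1, 1, 1, 1, 1, 1, 1])

```text
time_s: 3.9
eef_pos: [0.5729, -0.173, 0.0315]
tool_rot: [-0.704, 0.71, -0.0, 0.0]
contact_force: [-0.6, -0.7, -0.1]
finger_gap: -0.0004
grip_force: 0.0
```

```bash
python3 - <<'E'
from rig import *
from h import *
s=read_state();print(s["time_s"],jig(s["eef_pos"]),s["contact_force"],go(s,J(-.071,0,.0300)))
E
```

```text
3.9 [-153.2   -0.9   31.5] [-0.56211835 -0.68967521 -0.08030442] (array([-82.2,   0.8,   1.5]), array([-0., -0.,  0.]))
```

Call:
servo_tool(offset=[[-4, 0, 2], [-12, 1, 2], [-20, 1, 2], [-28, 1, 2], [-36, 1, 2], [-44, 1, 2], [-52, 1, 2], [-59, 1, 2], [-65, 1, 2], [-68, 1, 2]], delta_rot=[[0, 0, 0], [0, 0, 0], [0, 0, 0], [0, 0, 0], [0, 0, 0], [0, 0, 0], [0, 0, 0], [0, 0, 0], [0, 0, 0], [0, 0, 0]], claw=[1, 1, 1, 1, 1, 1, 1, 1, 1, 1])

```text
time_s: 5.15
eef_pos: [0.5725, -0.1046, 0.0293]
tool_rot: [-0.704, 0.71, -0.0, -0.0]
contact_force: [-0.2, -2.8, 1.3]
finger_gap: -0.0002
grip_force: 1.0
```

```bash
python3 - <<'E'
from rig import *
from h import *
s=read_state();print(s["time_s"],jig(s["eef_pos"]),s["contact_force"])
f=grab_frame("scene");cv2.imwrite("pics/s2.png",cv2.resize(f["img"][190:350,220:460],None,fx=3.3,fy=3.3))
E
```

```text
5.15 [-84.8   0.2  29.3] [-0.23091912 -2.75256845  1.26245249]
```

View pics/s2.png

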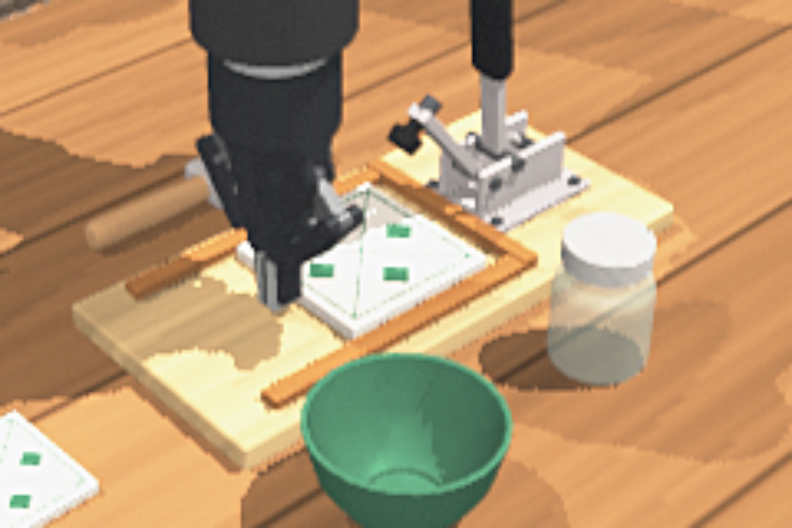

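The tile is sliding straight ahead of the fingers (crop 280,285), and a gap to the stop remains (crop 500,250). I'll go on slowly and watch the force.

Call:
servo_tool(offset=[[-2, 0, 0], [-4, 0, 0], [-6, 0, 0], [-8, 0, 0], [-9, 0, 0], [-10, 0, 0], [-11, 0, 0], [-12, 0, 0], [-12, 0, 0], [-12, 0, 0]], delta_rot=[[0, 0, 0], [0, 0, 0], [0, 0, 0], [0, 0, 0], [0, 0, 0], [0, 0, 0], [0, 0, 0], [0, 0, 0], [0, 0, 0], [0, 0, 0]], claw=[1, 1, 1, 1, 1, 1, 1, 1, 1, 1])

```text
time_s: 6.45
eef_pos: [0.5726, -0.0929, 0.0293]
tool_rot: [-0.704, 0.71, 0.0, 0.0]
contact_force: [0.0, 0.0, 0.2]
finger_gap: 0.0001
grip_force: 0.3
```

Call:
servo_tool(offset=[[-0.5, 0, 0], [-1, 0, 0], [-1.5, 0, 0], [-2, 0, 0], [-2, 0, 0], [-2, 0, 0], [-2, 0, 0], [-2, 0, 0], [-2, 0, 0], [-2, 0, 0]], delta_rot=[[0, 0, 0], [0, 0, 0], [0, 0, 0], [0, 0, 0], [0, 0, 0], [0, 0, 0], [0, 0, 0], [0, 0, 0], [0, 0, 0], [0, 0, 0]], claw=[1, 1, 1, 1, 1, 1, 1, 1, 1, 1])

```text
time_s: 7.7
eef_pos: [0.5726, -0.091, 0.0293]
tool_rot: [-0.704, 0.71, 0.0, 0.0]
contact_force: [-1.2, -1.2, -0.5]
finger_gap: -0.0002
grip_force: 0.5
```

Call:
servo_tool(offset=[[-0.5, 0, 0], [-1, 0, 0], [-1.5, 0, 0], [-2, 0, 0], [-2.5, 0, 0], [-3, 0, 0], [-3, 0, 0], [-3, 0, 0], [-3, 0, 0], [-3, 0, 0]], delta_rot=[[0, 0, 0], [0, 0, 0], [0, 0, 0], [0, 0, 0], [0, 0, 0], [0, 0, 0], [0, 0, 0], [0, 0, 0], [0, 0, 0], [0, 0, 0]], claw=[1, 1, 1, 1, 1, 1, 1, 1, 1, 1])

```text
time_s: 8.95
eef_pos: [0.5725, -0.0896, 0.0294]
tool_rot: [-0.704, 0.71, -0.0, -0.001]
contact_force: [1.5, -11.9, -1.7]
finger_gap: -0.0
grip_force: 6.2
```

```bash
python3 - <<'E'
from rig import *
from h import *
s=read_state();print(s["time_s"],jig(s["eef_pos"]),s["contact_force"])
f=grab_frame("scene");cv2.imwrite("pics/s3.png",cv2.resize(f["img"][220:330,260:400],None,fx=5.4,fy=5.4))
E
```

```text
8.95 [-69.8   0.4  29.4] [  1.49945005 -11.86792616  -1.6629317 ]
```

View pics/s3.png

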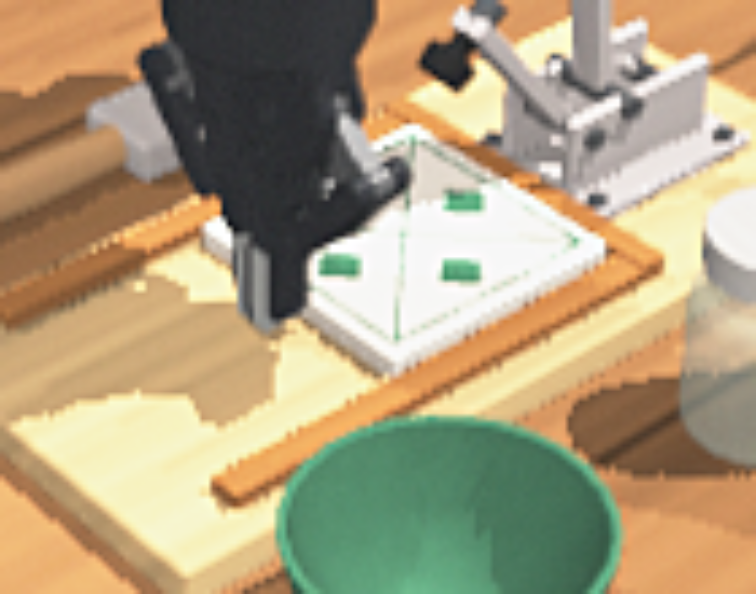

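The fingers met the stop with 12 N, and the tile's far edge runs along it (crop 500,190). I'll back off, rise, and check from the top.

Call:
servo_tool(offset=[[5, 0, 0], [15, 0, 0], [25, 0, 0], [30, 0, -15], [30, 0, -50], [30, 0, -100], [30, 0, -150], [30, 0, -190], [30, 0, -205], [30, 0, -205]], delta_rot=[[0, 0, 0], [0, 0, 0], [0, 0, 0], [0, 0, 0], [0, 0, 0], [0, 0, 0], [0, 0, 0], [0, 0, 0], [0, 0, 0], [0, 0, 0]], claw=[1, 1, 1, 1, 1, 1, 1, 1, 1, 1])

```text
time_s: 10.25
eef_pos: [0.5726, -0.118, 0.2358]
tool_rot: [-0.704, 0.71, -0.001, 0.001]
contact_force: [-0.5, -0.5, -1.2]
finger_gap: -0.0002
grip_force: 0.0
```

```bash
python3 - <<'E'
from rig import *
from h import *
s=read_state();print(s["time_s"],jig(s["eef_pos"]),s["contact_force"],go(s,J(.045,0,.235)))
f=grab_frame("top");cv2.imwrite("pics/t1.png",cv2.resize(f["img"][190:300,190:400],None,fx=3.8,fy=3.8,interpolation=cv2.INTER_CUBIC))
g=grab_frame("scene")
hsv=cv2.cvtColor(g["img"],cv2.COLOR_BGR2HSV)
m=((hsv[...,0]>60)&(hsv[...,0]<90)&(hsv[...,1]>90)).astype(np.uint8);m[290:]=0;m[:,:270]=0
for c in cv2.findContours(m,0,2)[0]:
    if cv2.contourArea(c)>15:
        M=cv2.moments(c);uv=(M["m10"]/M["m00"],M["m01"]/M["m00"]);print(np.round(uv),jig(ray(g,uv,.028)[0]))
E
```

```text
10.25 [-9.820e+01 -1.000e-01  2.358e+02] [-0.52854678 -0.46932445 -1.21575093] (array([-143.2,    0. ,    0.9]), array([-0.2,  0. ,  0. ]))
```

View pics/t1.png

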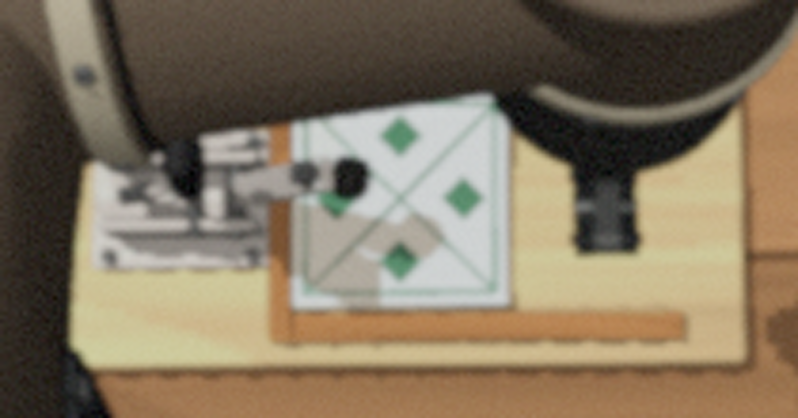

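The top view shows the tile's left edge (crop 292) on the stop's face (crop 293), square between the rails, with the clamp still open. The tile is home. Next is the handle.

Call:
servo_tool(offset=[[-20, 0, 0], [-60, 0, 0], [-100, 0, 0], [-130, 0, 0], [-143, 0, 0], [-143, 0, 15], [-143, 0, 40], [-143, 0, 65], [-143, 0, 80], [-143, 0, 82]], delta_rot=[[0, 0, 0], [0, 0, 0], [0, 0, 0], [0, 0, 0], [0, 0, 0], [0, 0, 0], [0, 0, 0], [0, 0, 0], [0, 0, 0], [0, 0, 0]], claw=[1, 1, 1, 1, 1, 1, 1, 1, 1, 1])

```text
time_s: 11.6
eef_pos: [0.5729, 0.0243, 0.1508]
tool_rot: [-0.704, 0.71, 0.001, -0.001]
contact_force: [0.2, -0.6, 0.5]
finger_gap: 0.0
grip_force: 0.0
```

```bash
python3 - <<'E'
from rig import *
from h import *
s=read_state();print(s["time_s"],jig(s["eef_pos"]),s["contact_force"])
f=grab_frame("scene");cv2.imwrite("pics/s4.png",cv2.resize(f["img"][150:330,250:460],None,fx=3.3,fy=3.3))
E
```

```text
11.6 [ 44.1   1.1 150.8] [ 0.24633984 -0.64661268  0.52939453]
```

View pics/s4.png

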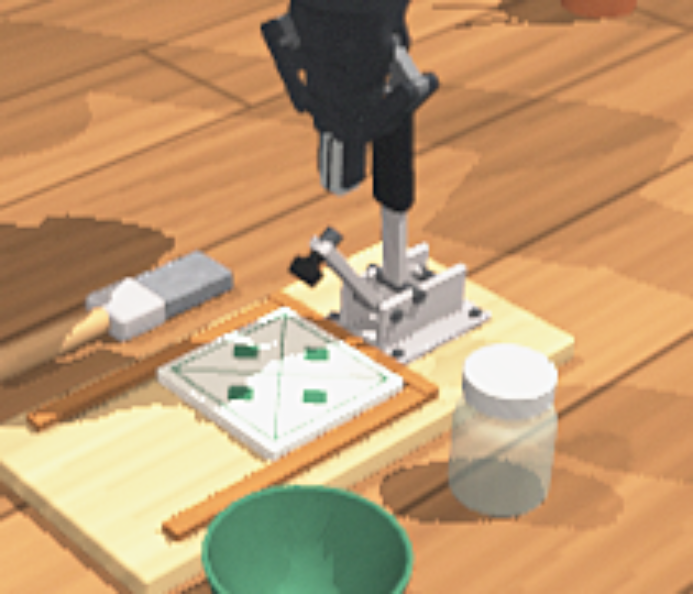

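The tile is flush and the fingertips stand at grip height (crop 340,180), just tile-side of the handle (crop 392,190). Now I push.

Call:
servo_tool(offset=[[-5, 0, 0], [-13, 0, 0], [-21, 0, 0], [-29, 0, 0], [-37, 0, 0], [-45, 0, 2], [-53, 0, 4], [-61, 0, 6], [-69, 0, 8], [-76, 0, 10]], delta_rot=[[0, 0, 0], [0, 0, 0], [0, 0, 0], [0, 0, 0], [0, 0, 0], [0, 0, 0], [0, 0, 0], [0, 0, 0], [0, 0, 0], [0, 0, 0]], claw=[1, 1, 1, 1, 1, 1, 1, 1, 1, 1])

```text
time_s: 12.9
eef_pos: [0.5742, 0.1018, 0.1418]
tool_rot: [-0.704, 0.71, 0.0, -0.0]
contact_force: [0.3, -1.6, 0.6]
finger_gap: 0.0001
grip_force: 0.8
```

Call:
servo_tool(offset=[[-4, 0, 2], [-8, 0, 4], [-12, 0, 5], [-16, 0, 6], [-20, 0, 7], [-24, 0, 8], [-27, 0, 8], [-29, 0, 8], [-30, 0, 8], [-30, 0, 8]], delta_rot=[[0, 0, 0], [0, 0, 0], [0, 0, 0], [0, 0, 0], [0, 0, 0], [0, 0, 0], [0, 0, 0], [0, 0, 0], [0, 0, 0], [0, 0, 0]], claw=[1, 1, 1, 1, 1, 1, 1, 1, 1, 1])

```text
time_s: 14.15
eef_pos: [0.5746, 0.131, 0.1343]
tool_rot: [-0.704, 0.71, -0.0, 0.0]
contact_force: [-0.2, 0.8, -0.4]
finger_gap: -0.0002
grip_force: 0.0
```

```bash
python3 - <<'E'
from rig import *
from h import *
s=read_state();print(s["time_s"],jig(s["eef_pos"]),s["contact_force"])
f=grab_frame("scene");cv2.imwrite("pics/s5.png",cv2.resize(f["img"][150:330,250:460],None,fx=3.3,fy=3.3))
E
```

```text
14.15 [150.8   0.4 134.3] [-0.15435336  0.82870435 -0.41110756]
```

View pics/s5.png

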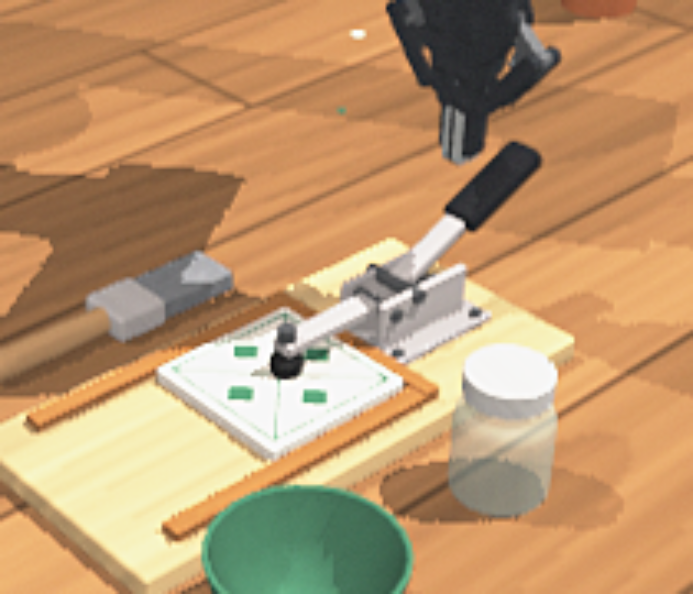

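The clamp has snapped over: the arm is level and the pad is on the tile (crop 287,360), with the handle down (crop 500,180). I'll rise clear.

Call:
servo_tool(offset=[[0, 0, -10], [0, 0, -35], [0, 0, -65], [0, 0, -95], [0, 0, -120], [0, 0, -135], [0, 0, -140], [0, 0, -140], [0, 0, -140], [0, 0, -140]], delta_rot=[[0, 0, 0], [0, 0, 0], [0, 0, 0], [0, 0, 0], [0, 0, 0], [0, 0, 0], [0, 0, 0], [0, 0, 0], [0, 0, 0], [0, 0, 0]], claw=[1, 1, 1, 1, 1, 1, 1, 1, 1, 1])

```text
time_s: 15.45
eef_pos: [0.5743, 0.1309, 0.2735]
tool_rot: [-0.704, 0.71, 0.0, -0.001]
contact_force: [0.1, 0.6, -0.2]
finger_gap: -0.0002
grip_force: 0.0
```

```bash
python3 - <<'E'
from rig import *
from h import *
s=read_state();print(s["time_s"],jig(s["eef_pos"]),s["contact_force"])
g=grab_frame("scene");cv2.imwrite("pics/s6.png",cv2.resize(g["img"][170:360,230:440],None,fx=3.1,fy=3.1))
u,v=np.meshgrid(np.arange(640),np.arange(480));z=g["z_map"]
X=((np.linalg.inv(g["K"])@np.stack([u*z,v*z,z]).reshape(3,-1)).T-g["t"])@g["R"]
V=g["img"].max(2).ravel();Q=np.c_[(X-O)@ex,(X-O)@ey,X[:,2]]
P=Q[(z.ravel()>0)&(V<60)&(Q[:,2]>.07)&(Q[:,2]<.16)&(abs(Q[:,1])<.03)&(Q[:,0]>.1)&(Q[:,0]<.25)]
print(len(P),P.mean(0).round(3)); d=P.mean(0)-[.095,0,.054];print("handle lean",np.arctan2(d[0],d[2]))
E
```

```text
15.45 [150.7   0.6 273.5] [ 0.13275367  0.63145652 -0.17708897]
330 [ 0.18  -0.005  0.096]
handle lean 1.1127749006833882
```

View pics/s6.png

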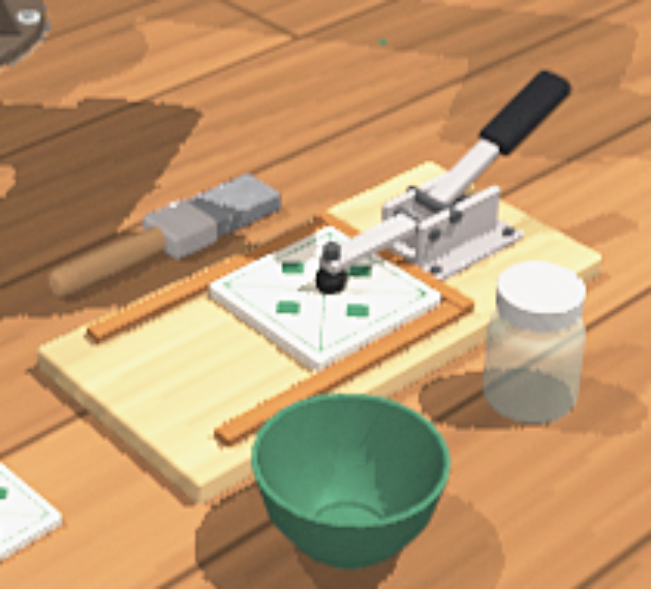

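The handle is locked at a lean of about 1.15 rad. The pad is on the tile (crop 330,278), the tile is flush with the stop, the bystanders are undisturbed and the arm is clear.

```bash
python3 -c "
from rig import *
print(hand_in())"
```

```text
the job is handed in; nothing more can be done
None
```

The job is handed in at about 15.5 s: the tile was pushed home flush against the end stop, then the clamp was snapped into lock with its pad on the tile; the bowl, jar and brush were not disturbed and the arm finished clear.

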